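# Close the clean-out hatch of the dust extractor

## Task

Put the cover back on the extractor's sloping clean-out hatch, both holes over the two dowels and flat on its gasket. Then tighten the four wing knobs clockwise, a quarter turn each, in crisscross order so that the gasket is squeezed evenly: first each to about half of its travel, from one knob to the diagonally opposite one and then the other two, and after that each to its stop in crisscross order again. Leave the other things on the bench alone.

Things in the scene. Friction and masses are not known exactly. Their poses are not given: they have to be found in the camera images.
- cover: loose aluminium hatch cover, plate 196 x 236 x 6 mm, about 0.6 kg; starts level on the bench, on its four hooks (underside 13 mm up). Origin: centre of the plate's underside; z: out of the side with handle and knobs; x: along the 196 mm side, towards the edge that goes uppermost on the slope; y: along the 236 mm side. Both holes lie on the line x = +15 mm, so it fits only one way round
- cover_handle (a point): centre of the grip bar of the cover's black handle: a bar along the cover's y, 70 mm long, 12 mm wide (cover x), 14 mm high, its centre over the plate's centre, 44 mm above the plate's underside (38 mm above its upper side, 31 mm free below the bar). It is 57 mm above the bench at the start.
- hole_left (a point): left locating hole of the cover, 10 mm wide, at cover x = +15, y = +107 mm, at the plate's underside
- hole_right (a point): right locating hole of the cover, 10 mm wide, at cover x = +15, y = -107 mm, at the plate's underside
- hatch: opening (152 x 192 mm) in the sloping face (250 x 280 mm) of the green dust extractor, fixed on the bench. Origin: centre of the opening in the plane of the black gasket, 112.5 mm above the bench; z: square out of the face, 30 degrees from vertical; x: up the slope; y: level across. The home cover's origin and axes coincide with these. A 0.30 m high fan motor stands behind the slope
- dowel_left (a point): foot of the left steel locating dowel, on the gasket plane at hatch x = +15, y = +107 mm. Dowels are 8 mm thick, stand 16 mm out of the face square to it, and taper over the last 6 mm
- dowel_right (a point): foot of the right dowel, at hatch x = +15, y = -107 mm, otherwise the same
- grip_a (a point): grip centre of wing knob A, on its axis at cover x = +60, y = +80 mm, 36 mm above the plate's underside. The yellow wing is a bar 46 mm long, 10 mm thick and 26 mm high, from 14 to 40 mm above the plate's upper side, on a black hub
- grip_b (a point): grip centre of wing knob B, on its axis at cover x = +60, y = -80 mm, 36 mm above the plate's underside. The yellow wing is a bar 46 mm long, 10 mm thick and 26 mm high, from 14 to 40 mm above the plate's upper side, on a black hub
- grip_c (a point): grip centre of wing knob C, on its axis at cover x = -60, y = -80 mm, 36 mm above the plate's underside. The yellow wing is a bar 46 mm long, 10 mm thick and 26 mm high, from 14 to 40 mm above the plate's upper side, on a black hub
- grip_d (a point): grip centre of wing knob D, on its axis at cover x = -60, y = +80 mm, 36 mm above the plate's underside. The yellow wing is a bar 46 mm long, 10 mm thick and 26 mm high, from 14 to 40 mm above the plate's upper side, on a black hub
- knob_a (a joint): turn of knob A (rad): 0 slack, 1.57 at its stop (tight), half-way 0.785; grows clockwise seen from above the cover. At 0 the wing bar lies along the cover's x axis; starts at 0 to 0.2. A steel hook below swings out under the opening's edge and holds the cover from about 0.6 on. Takes 0.2 rising to 0.3 N m, stays where it is left
- knob_b (a joint): turn of knob B (rad): 0 slack, 1.57 at its stop (tight), half-way 0.785; grows clockwise seen from above the cover. At 0 the wing bar lies along the cover's y axis; starts at 0 to 0.2. A steel hook below swings out under the opening's edge and holds the cover from about 0.6 on. Takes 0.2 rising to 0.3 N m, stays where it is left
- knob_c (a joint): turn of knob C (rad): 0 slack, 1.57 at its stop (tight), half-way 0.785; grows clockwise seen from above the cover. At 0 the wing bar lies along the cover's x axis; starts at 0 to 0.2. A steel hook below swings out under the opening's edge and holds the cover from about 0.6 on. Takes 0.2 rising to 0.3 N m, stays where it is left
- knob_d (a joint): turn of knob D (rad): 0 slack, 1.57 at its stop (tight), half-way 0.785; grows clockwise seen from above the cover. At 0 the wing bar lies along the cover's y axis; starts at 0 to 0.2. A steel hook below swings out under the opening's edge and holds the cover from about 0.6 on. Takes 0.2 rising to 0.3 N m, stays where it is left
- glue_mid (a point): glue bottle, white with orange cap, 52 mm in diameter, 130 mm high; the point is half-way up. Leave it alone
- clamp_mid (a point): yellow and black trigger clamp lying flat, 240 mm bar, about 170 mm across, 26 mm high; the point is at the middle of its bar, 13 mm up. Leave it alone
- bit_case_mid (a point): flat green case of drill bits with clear lid, 100 x 170 x 42 mm; the point is its centre. Leave it alone

How it is judged:
By the outcome, as a careful person would: the job done as asked, in the order asked, and still so for the second after the job is handed in, with the robot touching nothing.
It also fails if it takes over 72 s, if anything falls off the work surface, if the arm or the gripper's body presses on something with over 40 N, if the wrist force passes 120 N, or if a joint passes its speed limit or range.

## Robot

A 6-joint arm with a two-finger parallel gripper is mounted at the origin on the work surface. World frame = base frame: x ahead of the robot, y to its left, z up, the work surface at z = 0. Lengths are in m, angles in degrees, forces in N, time in s.
With the tool pointing down it reaches from about 0.4 to 0.825 m from the base axis. Payload 7 kg.
Tool frame: the origin (TCP) lies at the very end of the fingers, on their centre line; the grasp point (between the pads) lies 19 mm behind it; z points along the fingers, y is the direction in which the jaws open and shut (so a half turn about z gives the same grasp; the last joint's range is limited). The gripper opens to 85 mm and grips with 20 to 120 N. Pads are 22 mm wide; open, the fingers measure 114 mm over their backs; the gripper's body (76 mm by 85 mm) begins 54 mm behind the grasp point. The pads swing forward as they close: fully open they stand 13 mm farther back than shut.
Start: joints at [-58.092, 20.546, 0.682, 0, -70.136, -16.507], TCP at [0.179, -0.651, 0.231] pointing down, gripper open.
Joint ranges: [-176.03, 176.03], [-82.01, 121.73], [-58.28, 71.71], [-173.87, 95.51], [-174.79, -0.11], [-173.66, 173.66]. Speed limits (degrees/s): [136.94, 136.94, 172.46, 180, 180, 180].

## Interface

Orientations are given as a 3x3 rotation matrix whose columns are the frame's x, y, z axes.
In Python, from workcell import status, viewer, workorder gives the robot as it stands.
- The arm moves only by the shell command python3 -m inch 'ROWS'. ROWS is JSON, a list of rows, each a list of 3 entries, a list of its own where there are three numbers: the shift along the tool's x, y, z in cm, then the turn, a rotation vector about the tool's x, y, z in degrees, then the opening, from -1 (shut) to 1 (fully open), so that 0 is half open. A call has 1 to 8 rows; each row is the pose to reach, as a shift and turn from the pose commanded when the call began, along the tool's axes at that moment; what a row does not reach only later rows make up. A row lasts 1/10 s, in which the tool goes at most 50 mm and 8.59 degrees, less where a joint would pass 70% of its speed; a pose out of reach is approached as far as the arm can. A call with a gripper value outside its range is refused whole. The fingers move at their own pace and stop on an object; the grip force is fixed at half the most. Time passes only in rows, so rows that repeat a pose let the fingers close. It gives the time, the measured TCP pose, the force and the opening at its end, in the units of the state.
- status.get_obs(): the state, without advancing time (a new reading comes with each control period).
- viewer.camera(name): name is "side" or "top"; returns a dict with "pixels" (384x512x3 uint8, red, green, blue), "z_map" (384x512 float32, m along the optical axis (not along the pixel's ray), 0 where there is no reading), "intrinsics" (3x3 intrinsics, pixels), "extrinsics" (4x4, takes a point from camera to world coordinates). Camera axes: x right, y down, z forward; pixel columns grow to the right and rows downward; lengths in m; the calibration is good to about 2 mm. A picture is of the moment at which its call begins.
- workorder.finish_job(): hands the job in, once; it reports no verdict.
The state is a dict: "time_s": time; "joint_pos": joint angles; "dq": joint speeds; "effort": joint torques, N m; "tool_pos": TCP position; "tool_rot": TCP orientation; "wrist_force": force on the tool from outside, world axes, zero at the start; "wrist_torque": the same for the moment, N m; "opening": finger opening in m.
Only numpy, scipy, OpenCV 4.12 (cv2) and the standard library are available. Lean on these libraries where they do the work, as an engineer would, in place of code of your own. Each camera call takes 0.05 s, during which the arm holds its last target. There are 200 camera calls.

## Working session

There is one attempt and no reset: what is moved stays moved. The work goes in short steps, Python scripts to look and compute and a shell command to move; the robot and the scene stay as the last step left them, time stands still between calls to the robot, and variables do not carry over. Pictures are saved under pics/ and viewed, about 8 in all and at most 12, crops included, and the job is handed in when it is done.

```bash
ls; mkdir -p pics
python3 - <<'E'
from workcell import status, viewer
import cv2,numpy as np,pickle
o=status.get_obs();print(o)
for n in("top","side"):
    c=viewer.camera(n);pickle.dump(c,open(f'{n}0.pkl','wb'))
    cv2.imwrite(f'pics/{n}0.png',c["pixels"][:,:,::-1]);print(n,c["intrinsics"],c["extrinsics"])
a=[cv2.imread(f'pics/{n}0.png') for n in("top","side")]
E
```

```text
pics
{'time_s': 0.0, 'joint_pos': array([-5.80914973e+01,  2.05895954e+01,  6.32911374e-01, -2.11993446e-02,
       -7.01363723e+01, -1.65070324e+01]), 'dq': array([-0.07368558, -0.02658332,  0.00197594, -0.01193997,  0.01540486,
       -0.00566738]), 'effort': array([ 1.44174366e-03, -5.83318233e+01,  2.93422347e+01,  6.93600699e+00,
       -5.95621052e-03, -6.46039297e-06]), 'tool_pos': array([ 0.17911321, -0.65028619,  0.23037451]), 'tool_rot': array([[-9.64122009e-01, -2.65458913e-01, -5.63047170e-04],
       [-2.65459479e-01,  9.64120751e-01,  1.56263270e-03],
       [ 1.28030683e-04,  1.65603478e-03, -9.99998621e-01]]), 'wrist_force': array([ 0.302     , -0.21208248,  0.87490407]), 'wrist_torque': array([-0.00781161,  0.00575992, -0.00802221]), 'opening': 0.08513873394886676}
top [[473.31585703   0.         252.23257028]
 [  0.         473.31585703 188.0107666 ]
 [  0.           0.           1.        ]] [[-0.00168903 -0.99228907  0.12393366  0.43999528]
 [-0.99981174  0.00407127  0.0189712  -0.12986125]
 [-0.01932948 -0.12387828 -0.99210914  1.22005137]
 [ 0.          0.          0.          1.        ]]
side [[392.93947434   0.         252.21446604]
 [  0.         392.93947434 187.41116689]
 [  0.           0.           1.        ]] [[ 0.99896163 -0.00117805  0.04554423  0.51569113]
 [-0.03904504 -0.53725988  0.8425125  -0.81997761]
 [ 0.02347657 -0.84341593 -0.536748    0.52835428]
 [ 0.          0.          0.          1.        ]]
```

View pics/top0.png

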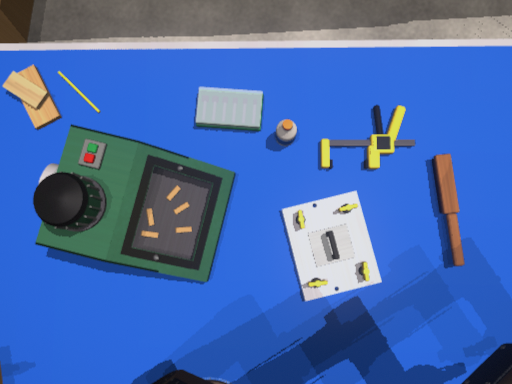

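View pics/side0.png

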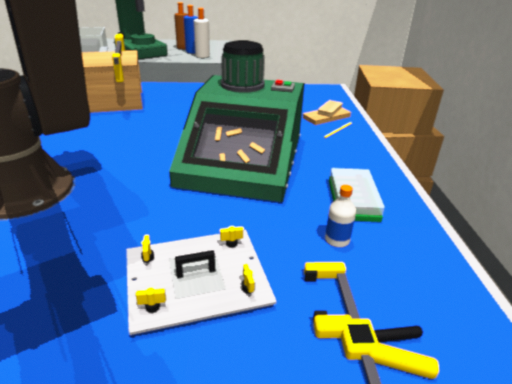

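Top: the cover's centre is at about (332,245), with holes near (315,206) and (337,289). Hatch dowels are near (181,168) and (156,257). The cover's +x points image-left, the same way the slope rises. Next I'll zoom in on both.

Run:
```python
import cv2,numpy as np,pickle
t=pickle.load(open('top0.pkl','rb'))['pixels'][:,:,::-1];s=pickle.load(open('side0.pkl','rb'))['pixels'][:,:,::-1]
z=lambda im,x,y,w,h:cv2.resize(im[y:y+h,x:x+w],None,fx=3,fy=3,interpolation=cv2.INTER_CUBIC)
a=z(t,115,145,130,145)  # hatch
b=z(t,275,180,130,145)
cv2.imwrite('pics/crop1.png',cv2.hconcat([a,b]))
```

```text
(no output)
```

View pics/crop1.png

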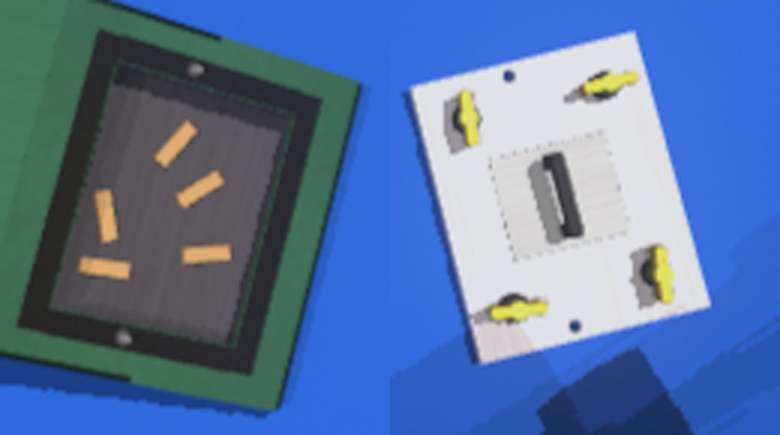

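Crop 1: the dowels are at top-image pixels (180.0,168.3) and (156.3,257.7). The holes are at (314.7,205.3) and (336.7,288.7).

```bash
cat > h.py <<'E'
import cv2,numpy as np,pickle
from scipy.spatial.transform import Rotation as R
from scipy.optimize import least_squares
def proj(c,P):
    K,E=c['intrinsics'],c['extrinsics']; q=(np.asarray(P,float).reshape(-1,3)-E[:3,3])@E[:3,:3]
    return np.c_[K[0,0]*q[:,0]/q[:,2]+K[0,2],K[1,1]*q[:,1]/q[:,2]+K[1,2]]
def ray(c,u,v):
    K,E=c['intrinsics'],c['extrinsics']; d=np.stack([(np.asarray(u)-K[0,2])/K[0,0],(np.asarray(v)-K[1,2])/K[1,1],np.ones_like(u,dtype=float)],-1)
    return d@E[:3,:3].T
def atz(c,u,v,z):
    d=ray(c,u,v);o=c['extrinsics'][:3,3]; return o+d*((z-o[2])/d[...,2:])
def cloud(c):
    v,u=np.mgrid[:384,:512]; return c['extrinsics'][:3,3]+ray(c,u,v)*c['z_map'][...,None]
def cover_R(yaw): # x axis yaw in world
    return R.from_euler('z',yaw).as_matrix()
def hatch_R(yaw): return R.from_euler('ZY',[yaw,-np.pi/6]).as_matrix()
E
python3 - <<'E'
from h import *
t=pickle.load(open('top0.pkl','rb'));s=pickle.load(open('side0.pkl','rb'))
im=t['pixels'].astype(int)
# cover
m=((im.min(2)>140)).astype(np.uint8); m[:,:275]=0;m[:180]=0;m[:,395:]=0;m[315:]=0
m=cv2.morphologyEx(m,cv2.MORPH_CLOSE,np.ones((9,9)))
c=max(cv2.findContours(m,0,cv2.CHAIN_APPROX_NONE)[0],key=cv2.contourArea)[:,0].astype(float)
P=atz(t,c[:,0],c[:,1],.019); r=cv2.minAreaRect(P[:,:2].astype(np.float32)*1000);print('cover rect',r)
H=atz(t,np.array([314.7,336.7]),np.array([205.3,288.7]),.019);print('holes',H,np.linalg.norm(H[0]-H[1]))
W=cloud(t); print('bench z',np.median(W[330:360,60:100,2]),'plate z',np.median(W[265:285,325:345,2]))
# hatch plane
pts=[]
for n,c,(u0,u1,v0,v1) in(('top',t,(110,236,140,290)),('side',s,(170,305,80,195))):
    W=cloud(c);i=c['pixels'].astype(int);X=W[v0:v1,u0:u1].reshape(-1,3)
    X=X[(X[:,2]>.05)&(X[:,2]<.18)]
    best=None;rng=np.random.default_rng(0)
    for k in range(800):
        a=X[rng.choice(len(X),3,False)];n_=np.cross(a[1]-a[0],a[2]-a[0]);L=np.linalg.norm(n_)
        if L<1e-4: continue
        n_/=L; n_*=np.sign(n_[2])
        if not .75<n_[2]<.95: continue
        inl=abs((X-a[0])@n_)<.002
        if best is None or inl.sum()>best.sum(): best=inl
    Y=X[best];mu=Y.mean(0);nn=np.linalg.svd(Y-mu,full_matrices=False)[2][2];nn*=np.sign(nn[2])
    print(n,best.sum(),'normal',nn,'tilt',np.degrees(np.arccos(nn[2])),'yaw x',np.degrees(np.arctan2(-nn[1],-nn[0])),'d',nn@mu)
    np.savez(f'pl_{n}.npz',n=nn,d=nn@mu)
# dowel tips
for z in(.12,.125,.13,.135,.14):
    D=atz(t,np.array([180.,156.3]),np.array([168.3,257.7]),z);v=D[0]-D[1];print(z,D[:,:2],np.linalg.norm(v),'yaw x',np.degrees(np.arctan2(v[0],-v[1])))
E
```

```text
cover rect ((445.51123046875, -304.1324157714844), (236.71157836914062, 196.56285095214844), 13.801045417785645)
holes [[ 0.54513031 -0.26549065  0.019     ]
 [ 0.33720483 -0.31624956  0.019     ]] 0.21403147601145173
bench z 0.0001492301934954421 plate z 0.01880291118075239
top 5006 normal [-0.11745059 -0.48475793  0.86672666] tilt 29.919543609338042 yaw x 76.38042717183373 d 0.0001233404337749208
side 4597 normal [-0.12028779 -0.48551494  0.86591345] tilt 30.01282704081863 yaw x 76.08498962589637 d -0.0017136987040754163
0.12 [[0.62502999 0.06173383]
 [0.41614019 0.11302408]] 0.21509448700903436 yaw x 76.20465693928689
0.125 [[0.62418896 0.06086298]
 [0.41624862 0.11192011]] 0.2141168304492315 yaw x 76.2046569392869
0.13 [[0.62334794 0.05999213]
 [0.41635705 0.11081613]] 0.2131391738894287 yaw x 76.20465693928689
0.135 [[0.62250691 0.05912129]
 [0.41646547 0.10971216]] 0.21216151732962596 yaw x 76.2046569392869
0.14 [[0.62166588 0.05825044]
 [0.4165739  0.10860819]] 0.21118386076982307 yaw x 76.20465693928689
```

Run:
```python
from h import *
C={n:pickle.load(open(n+'0.pkl','rb')) for n in('top','side')}
n0=hatch_R(np.radians(76.2))[:,2]
for n,c in C.items():
    W=cloud(c);i=c['pixels'].astype(int);d=W@n0
    near=(abs(d)<.012)&(W[...,2]>.04)&(W[...,2]<.19)&(W[...,1]>-.1)
    g=i[...,1]-i[...,0]
    for nm,m in(('black',near&(i.max(2)<60)),('green',near&(g>25)&(i[...,1]>i[...,2]+10))):
        m=cv2.erode(m.astype(np.uint8),np.ones((3,3)))>0
        X=W[m]; print(n,nm,m.sum(),'d med',np.median(d[m]),np.percentile(d[m],[10,90]))
    # protruding = dowels
    m=near&(d>.005)&(abs((W@hatch_R(np.radians(76.2))[:,0]))<.6)&(W[...,1]>0)&(W[...,2]<.16)
    k,l,st,ce=cv2.connectedComponentsWithStats(m.astype(np.uint8))
    for j in range(1,k):
        if st[j,4]<40: print('blob',ce[j],st[j,4],W[l==j].mean(0),d[l==j].max())
# origin candidate
yaw=np.radians(76.2);Rh=hatch_R(yaw)
mid=np.array([.5199,.0854,.130]); o=mid-Rh@[.015,0,.0115];print('o',o)
outs=[]
for n,c,(x,y,w,h) in(('top',C['top'],(110,140,130,160)),('side',C['side'],(165,80,145,120))):
    im=cv2.resize(c['pixels'][y:y+h,x:x+w,::-1],None,fx=3,fy=3,interpolation=cv2.INTER_CUBIC)
    for (a,b) in((.076,.096),(.125,.140)):
        p=proj(c,o+np.array([[a,b,0],[a,-b,0],[-a,-b,0],[-a,b,0]])@Rh.T)
        cv2.polylines(im,[((p-[x,y]+.5)*3).round().astype(int)],True,(0,0,255),1)
    p=proj(c,o+np.array([[.015,.107,0],[.015,.107,.016],[.015,-.107,0],[.015,-.107,.016]])@Rh.T);print(n,p)
    q=((p-[x,y]+.5)*3).round().astype(int)
    for a in(0,2): cv2.line(im,q[a],q[a+1],(0,255,255),1)
    outs.append(cv2.copyMakeBorder(im,0,480-im.shape[0],0,0,0))
cv2.imwrite('pics/ov1.png',cv2.resize(cv2.hconcat(outs),None,fx=.95,fy=.95))
```

```text
top black 1553 d med -0.0007187710256342036 [-0.00332506  0.00195431]
top green 3885 d med -0.0014963638963634467 [-0.00532144  0.00122061]
blob [181. 167.] 1 [0.62657349 0.05785139 0.12910157] 0.0089851366895232
blob [180.         169.66666667] 3 [0.62038664 0.06022927 0.12831659] 0.009024568431465528
blob [201. 174.] 1 [0.614495   0.01460496 0.09868642] 0.005084449333514496
blob [134. 231.] 1 [0.47637008 0.15608777 0.1589605 ] 0.005057641998946442
blob [131. 249.] 1 [0.43629233 0.16208608 0.15736163] 0.005540336134014903
blob [156.  258.2] 5 [0.41522703 0.11146584 0.13005947] 0.010306916246207182
blob [158. 257.] 1 [0.41795358 0.10677372 0.1307977 ] 0.011580364999516915
side black 913 d med -0.0007971071300356793 [-0.00274582  0.00094245]
side green 3123 d med -0.0014548304761021118 [-0.00389253  0.00044463]
blob [196. 124.] 7 [0.41937961 0.10649631 0.12795132] 0.011381647146696382
blob [279.7 133. ] 10 [0.62648511 0.05633299 0.127364  ] 0.010970234448499212
blob [ 56.28571429 165.5       ] 14 [0.07872196 0.04136292 0.04413327] 0.011751121548158753
blob [ 52. 167.] 3 [0.06990084 0.03651322 0.04263822] 0.011923819877691392
o [0.51817293 0.07836862 0.11254071]
top [[154.80655084 257.16853334]
 [156.82177545 258.13797392]
 [178.42511035 168.24090592]
 [180.69743346 168.05017485]]
side [[195.69016399 125.30335413]
 [194.37922336 121.43820648]
 [278.63086532 134.16491991]
 [278.49451466 130.29458072]]
```

View pics/ov1.png

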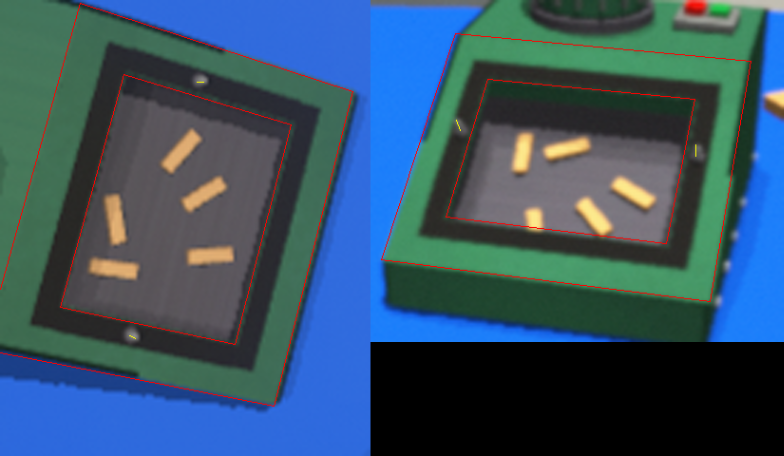

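The overlay fits the face and opening to about 1 px in the top view. The side view is about 1 px (2 mm) off in world x, so I'll use a hatch origin of about (0.519, 0.078, 0.1125) and yaw 76.2°. Cover: (0.445,-0.305), yaw 103.8°. Next, a helper to work out moves.

```bash
cat >> h.py <<'E'
COV_O=np.array([.4451,-.3048,.013]);COV_R=cover_R(np.radians(103.8))
HO=np.array([.519,.078,.1125]);HR=hatch_R(np.radians(76.2))
def tool(Rf,phi=0): # tool orientation over a cover frame, phi clockwise deg
    return np.c_[Rf[:,1],Rf[:,0],-Rf[:,2]]@R.from_euler('z',phi,degrees=True).as_matrix()
def go(o,Rf,p,phi=0,grasp=True):
    """grasp point to p (cover/hatch coordinates, m)"""
    from workcell import status
    s=status.get_obs();T=tool(Rf,phi);tcp=o+Rf@np.asarray(p)+(T[:,2]*.019 if grasp else 0)
    R0=s['tool_rot'];np.set_printoptions(precision=2,suppress=True)
    print('t',round(s['time_s'],2),'shift cm',R0.T@(tcp-s['tool_pos'])*100,'turn',np.degrees(R.from_matrix(R0.T@T).as_rotvec()),'open mm',s['opening']*1e3,'F',s['wrist_force'],'q',s['joint_pos'])
E
python3 -c "
from h import *
go(COV_O,COV_R,[0,0,.044+.09]);go(COV_O,COV_R,[0,0,.044])"
```

```text
t 0.1 shift cm [-34.82  26.24  10.28] turn [ 0.08 -0.01  1.6 ] open mm 85.54051342995062 F [ 0.17  0.7  -0.28] q [-58.09  20.59   0.64  -0.02 -70.14 -16.51]
t 0.1 shift cm [-34.82  26.23  19.28] turn [ 0.08 -0.01  1.6 ] open mm 85.54051342995062 F [ 0.17  0.7  -0.28] q [-58.09  20.59   0.64  -0.02 -70.14 -16.51]
```

```bash
python3 -m inch '[[[-5,4,1.5],[0,0,0.5],0],[[-10,8,3],[0,0,1],0],[[-15,12,4.5],[0,0,1.6],0],[[-20,16,6],[0,0,1.6],0],[[-25,20,7.5],[0,0,1.6],0],[[-30,23,9],[0,0,1.6],0],[[-34.8,26.2,10.3],[0,0,1.6],0],[[-34.8,26.2,10.3],[0,0,1.6],0]]'
python3 - <<'E'
from h import *
go(COV_O,COV_R,[0,0,.044])
E
```

```text
time_s: 0.9
tool_pos: [0.4161, -0.3397, 0.1389]
tool_rot: [[-0.971, -0.239, 0.0], [-0.239, 0.971, -0.0], [-0.0, -0.0, -1.0]]
wrist_force: [0.8, -0.5, -0.4]
opening: 0.0431
t 0.9 shift cm [-3.65  2.69 10.09] turn [-0.    0.01 -0.  ] open mm 43.14459327377461 F [ 0.8  -0.48 -0.42] q [-18.31  12.28 -24.01  -0.   -53.71 -57.89]
```

```bash
python3 -m inch '[[[-3.6,2.7,2],[0,0,0],0],[[-3.6,2.7,4],[0,0,0],0],[[-3.6,2.7,6],[0,0,0],0],[[-3.6,2.7,7],[0,0,0],0],[[-3.6,2.7,7],[0,0,0],0]]'
python3 - <<'E'
from h import *
from workcell import viewer
go(COV_O,COV_R,[0,0,.044])
a=[]
for n,(x,y,w,h) in(('top',(265,170,130,140)),('side',(110,215,170,120))):
    c=viewer.camera(n);pickle.dump(c,open(n+'1.pkl','wb'));im=c['pixels'][:,:,::-1].copy()
    a.append(cv2.resize(im[y:y+h,x:x+w],(390,360)))
cv2.imwrite('pics/g1.png',cv2.hconcat(a))
E
```

```text
time_s: 1.4
tool_pos: [0.4427, -0.3064, 0.0679]
tool_rot: [[-0.971, -0.238, -0.003], [-0.238, 0.971, 0.001], [0.003, 0.002, -1.0]]
wrist_force: [-0.3, 0.2, 0.1]
opening: 0.043
t 1.4 shift cm [-0.28  0.09  2.99] turn [ 0.09 -0.16 -0.01] open mm 42.97899592674642 F [-0.29  0.23  0.07] q [-13.82  17.43 -28.22  -0.01 -44.53 -62.38]
```

View pics/g1.png

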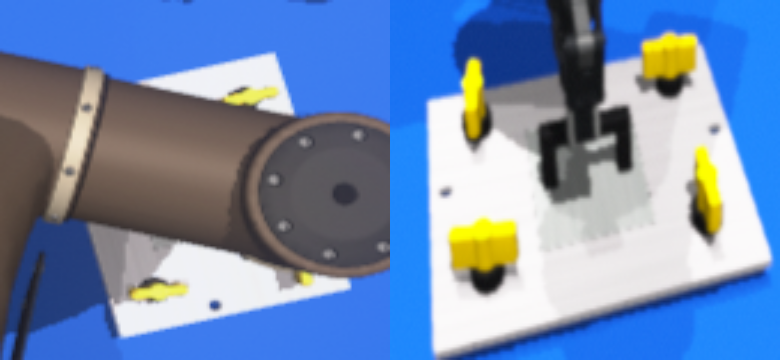

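The picture (5 so far) shows the fingers straddling the handle bar, centred on it. I'll go down and grip.

```bash
python3 -m inch '[[[-0.3,0.1,1],[0,0,0],0],[[-0.3,0.1,2],[0,0,0],0],[[-0.3,0.1,3],[0,0,0],0],[[-0.3,0.1,3],[0,0,0],-1],[[-0.3,0.1,3],[0,0,0],-1],[[-0.3,0.1,3],[0,0,0],-1],[[-0.3,0.1,3],[0,0,0],-1],[[-0.3,0.1,3],[0,0,0],-1]]'
python3 - <<'E'
from h import *
go(COV_O,COV_R,[0,0,.044])
go(HO,HR,[0,0,.044+.10])
E
```

```text
time_s: 2.3
tool_pos: [0.4463, -0.3049, 0.0392]
tool_rot: [[-0.971, -0.238, -0.0], [-0.238, 0.971, 0.0], [0.0, 0.0, -1.0]]
wrist_force: [0.4, -0.7, -4.6]
opening: 0.0107
t 2.3 shift cm [0.11 0.04 0.12] turn [ 0.01 -0.01 -0.01] open mm 10.698184371130344 F [ 0.44 -0.71 -4.64] q [-13.56  19.82 -29.62  -0.01 -40.57 -62.64]
t 2.3 shift cm [-13.29  29.92 -18.15] turn [-29.4   -7.23  26.95] open mm 10.698184371130344 F [ 0.44 -0.71 -4.64] q [-13.56  19.82 -29.62  -0.01 -40.57 -62.64]
```

```bash
python3 -m inch '[[[0,0,-1],[0,0,0],-1],[[0,0,-3],[0,0,0],-1],[[0,0,-6],[0,0,0],-1],[[0,0,-9],[0,0,0],-1],[[0,0,-12],[0,0,0],-1],[[0,0,-15],[0,0,0],-1],[[0,0,-18],[0,0,0],-1],[[0,0,-18],[0,0,0],-1]]'
python3 - <<'E'
from h import *
go(HO,HR,[0,0,.044+.10])
E
```

```text
time_s: 3.1
tool_pos: [0.4483, -0.3058, 0.2243]
tool_rot: [[-0.971, -0.239, 0.007], [-0.239, 0.971, -0.003], [-0.006, -0.005, -1.0]]
wrist_force: [1.4, 0.1, -5.4]
opening: 0.0105
t 3.1 shift cm [-13.14  30.04   0.3 ] turn [-29.58  -6.82  27.11] open mm 10.511911612516942 F [ 1.36  0.1  -5.4 ] q [-13.55   8.11 -17.04   0.07 -64.41 -62.64]
```

```bash
python3 -m inch '[[[-1.5,3.8,0.3],[-3.7,-0.9,3.4],-1],[[-3.2,7.5,0.3],[-7.4,-1.8,6.8],-1],[[-5,11.3,0.3],[-11.1,-2.6,10.2],-1],[[-6.5,15,0.3],[-14.8,-3.4,13.6],-1],[[-8.2,18.8,0.3],[-18.5,-4.3,17],-1],[[-9.8,22.5,0.3],[-22.2,-5.2,20.4],-1],[[-11.5,26.3,0.3],[-25.9,-6,23.8],-1],[[-13.1,30,0.3],[-29.5,-6.9,27.1],-1]]'
python3 - <<'E'
from h import *
go(HO,HR,[0,0,.044+.10])
E
```

```text
time_s: 3.9
tool_pos: [0.5015, 0.0191, 0.2152]
tool_rot: [[-0.97, 0.214, 0.114], [0.242, 0.838, 0.489], [0.009, 0.502, -0.865]]
wrist_force: [0.5, 0.6, -6.0]
opening: 0.0109
t 3.9 shift cm [-0.29  0.18 -0.54] turn [ 0.11 -0.36 -0.43] open mm 10.877462951174515 F [ 0.5   0.58 -5.97] q [ -0.16   5.87 -14.69 -32.4  -65.86 -91.36]
```

```bash
python3 -m inch '[[[-0.3,0.2,1],[0.1,-0.4,-0.4],-1],[[-0.3,0.2,3],[0.1,-0.4,-0.4],-1],[[-0.3,0.2,5.5],[0.1,-0.4,-0.4],-1],[[-0.3,0.2,5.5],[0.1,-0.4,-0.4],-1],[[-0.3,0.2,5.5],[0.1,-0.4,-0.4],-1]]'
python3 - <<'E'
from h import *
from workcell import viewer
go(HO,HR,[0,0,.044+.04])
a=[]
for n,(x,y,w,h) in(('top',(100,130,150,165)),('side',(165,70,145,140))):
    c=viewer.camera(n);pickle.dump(c,open(n+'2.pkl','wb'));im=c['pixels'][:,:,::-1].copy()
    a.append(cv2.resize(im[y:y+h,x:x+w],None,fx=550/h,fy=550/h,interpolation=cv2.INTER_CUBIC)[:,:395] if 0 else cv2.resize(im[y:y+h,x:x+w],(395,int(395*h/w)),interpolation=cv2.INTER_CUBIC))
H=max(i.shape[0] for i in a)
cv2.imwrite('pics/g2.png',cv2.hconcat([cv2.copyMakeBorder(i,0,H-i.shape[0],0,0,0) for i in a]))
E
```

```text
time_s: 4.4
tool_pos: [0.5109, 0.045, 0.1687]
tool_rot: [[-0.972, 0.204, 0.118], [0.236, 0.843, 0.483], [-0.001, 0.497, -0.868]]
wrist_force: [0.5, -0.3, -6.0]
opening: 0.0108
t 4.4 shift cm [-0.    0.14  0.06] turn [-0.19 -0.02  0.17] open mm 10.764942981417596 F [ 0.49 -0.28 -5.98] q [  3.02   8.67 -17.66 -33.68 -59.11 -90.13]
```

View pics/g2.png

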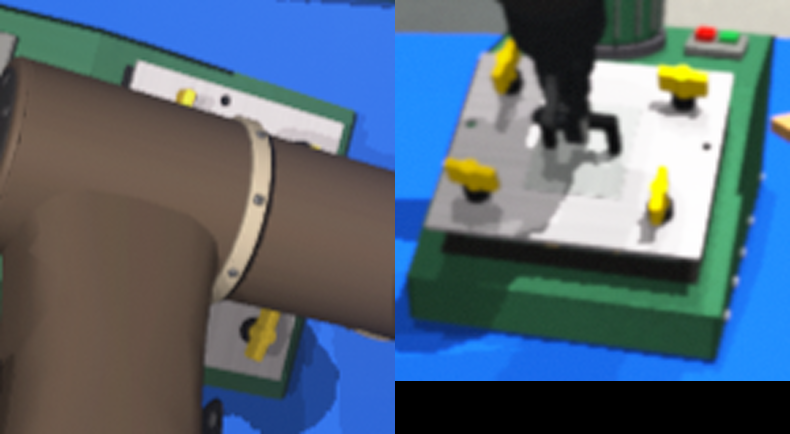

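The top view shows the right hole at about (185.5,168), and the arm hides the rest. The side view shows both holes, near (192.7,115) and (279,123.4), with the cover parallel to the hatch. (6 pictures so far.) I'll compare holes and dowels per camera.

Run:
```python
from h import *
from workcell import status
C={n:[pickle.load(open(f'{n}{k}.pkl','rb')) for k in(0,2)] for n in('top','side')}
def cen(c,p,dark,r=3):
    g=c['pixels'].astype(float).mean(2);u,v=np.round(p).astype(int);w=g[v-r:v+r+1,u-r:u+r+1]
    b=np.median(w);k=np.clip(b-w if dark else w-b,0,None);k[k<.4*k.max()]=0
    y,x=np.mgrid[v-r:v+r+1,u-r:u+r+1];return np.array([(k*x).sum(),(k*y).sum()])/k.sum()
hs={'side':[cen(C['side'][1],(192.7,115),1),cen(C['side'][1],(279,123.4),1)],'top':[None,cen(C['top'][1],(185.4,167.8),1)]}
ds={'side':[cen(C['side'][0],(196.1,123.9),0),cen(C['side'][0],(279.6,133),0)],'top':[cen(C['top'][0],(156.2,257.6),0),cen(C['top'][0],(180,168.2),0)]}
print(hs,ds)
s=status.get_obs();T=s['tool_rot'];Rc=np.c_[T[:,1],T[:,0],-T[:,2]];g=s['tool_pos']-T[:,2]*.019;oc=g-Rc@[0,0,.044]
Y=[.107,-.107]
def fit(px,o,Rf,zs,cams):
    def f(q):
        r=[]
        for n in cams:
            for i in(0,1):
                if px[n][i] is None: continue
                Rq=Rf@R.from_euler('z',q[2]).as_matrix()
                r+=list(px[n][i]-proj(C[n][0],o+Rf@[q[0],q[1],0]+Rq@[.015,Y[i],zs])[0])
        return r
    a=least_squares(f,[0,0,0]);return a.x*[1e3,1e3,57.3],np.round(a.fun,2)
for cams in(['side'],['top'],['side','top']):
    print(cams,'dowel->hatch offset(hatch xy mm,deg)',fit(ds,HO,HR,.0115,cams))
    if cams!=['top']: print('   hole->cover offset',fit(hs,oc,Rc,.006,cams))
p=proj(C['top'][0],oc+Rc@[.015,-.107,.006])[0];print('top right hole pred',p)
print('cover origin in hatch frame (by tool)',HR.T@(oc-HO)*1e3)
```

```text
{'side': [array([192.47477745, 115.00667656]), array([278.96741625, 123.37402478])], 'top': [None, array([185.01856579, 167.75469947])]} {'side': [array([194.83433373, 122.54981993]), array([279.78024691, 132.85061728])], 'top': [array([156.03591331, 257.15108359]), array([180.02513661, 167.61530055])]}
['side'] dowel->hatch offset(hatch xy mm,deg) (array([-1.96679662, -0.998421  , -0.86717711]), array([-0.67, -0.22,  0.63,  0.13]))
   hole->cover offset (array([-2.96685886, -0.72943   ,  0.02985552]), array([ 0.17,  0.06, -0.16, -0.03]))
['top'] dowel->hatch offset(hatch xy mm,deg) (array([ 0.81207666, -0.35627952, -0.14854699]), array([ 0.02, -0.08, -0.03,  0.08]))
['side', 'top'] dowel->hatch offset(hatch xy mm,deg) (array([-0.2598686 , -0.5836497 , -0.46199123]), array([-0.56,  0.1 ,  0.68,  0.97, -0.22,  0.01, -0.71,  0.01]))
   hole->cover offset (array([-1.5504316 ,  0.33385673,  0.64270714]), array([ 0.62,  0.19,  0.19,  0.89, -0.9 ,  0.63]))
top right hole pred [185.83372552 166.86424601]
cover origin in hatch frame (by tool) [-0.67416505 -1.17053773 41.8621709 ]
```

Run:
```python
from h import *
go(HO,HR,[-.0007,-.0017,.044+.02])
```

```text
t 4.5 shift cm [-0.05 -0.    2.19] turn [-0.13  0.15  0.22] open mm 10.830423884067583 F [ 0.46 -0.41 -6.35] q [  2.98   8.58 -17.57 -33.69 -59.1  -90.13]
```

```bash
python3 -m inch '[[[-0.05,0,1],[-0.1,0.1,0.2],-1],[[-0.05,0,2.2],[-0.1,0.1,0.2],-1],[[-0.05,0,2.2],[-0.1,0.1,0.2],-1],[[-0.05,0,2.6],[-0.1,0.1,0.2],-1],[[-0.05,0,2.6],[-0.1,0.1,0.2],-1]]'
python3 - <<'E'
from h import *
from workcell import viewer
go(HO,HR,[-.0007,-.0017,.044+.016])
a=[]
for n,(x,y,w,h) in(('top',(150,140,75,75)),('side',(170,80,130,75))):
    c=viewer.camera(n);pickle.dump(c,open(n+'3.pkl','wb'));im=c['pixels'][:,:,::-1].copy()
    a.append(cv2.resize(im[y:y+h,x:x+w],(int(300*w/h),300),interpolation=cv2.INTER_CUBIC))
cv2.imwrite('pics/g3.png',cv2.resize(cv2.hconcat(a),None,fx=.97,fy=.97))
E
```

```text
time_s: 5.0
tool_pos: [0.5153, 0.058, 0.1467]
tool_rot: [[-0.971, 0.207, 0.119], [0.239, 0.841, 0.486], [0.001, 0.5, -0.866]]
wrist_force: [1.1, -0.3, -6.0]
opening: 0.0106
t 5.0 shift cm [-0.06 -0.02 -0.12] turn [-0.   -0.02 -0.02] open mm 10.595349761317939 F [ 1.06 -0.33 -5.99] q [  4.2   10.36 -18.63 -34.86 -56.32 -89.46]
```

View pics/g3.png

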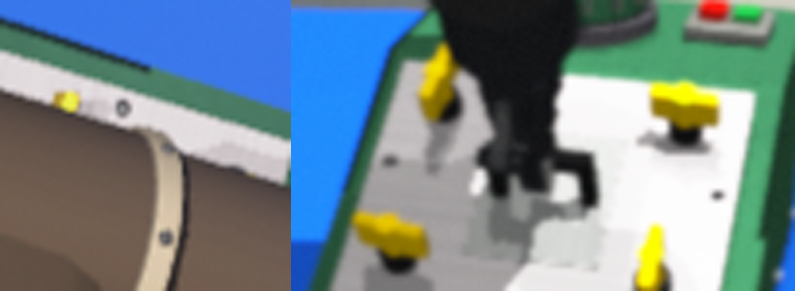

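In picture 7 the top view shows the dowel's grey tip centred in the right hole. I'll go down gently.

```bash
python3 -m inch '[[[0,0,0.3],[0,0,0],-1],[[0,0,0.6],[0,0,0],-1],[[0,0,0.9],[0,0,0],-1],[[0,0,0.9],[0,0,0],-1]]'
python3 -c "
from h import *
go(HO,HR,[-.0007,-.0017,.044])"
```

```text
time_s: 5.5
tool_pos: [0.5163, 0.0624, 0.1388]
tool_rot: [[-0.971, 0.207, 0.119], [0.239, 0.841, 0.486], [0.001, 0.5, -0.866]]
wrist_force: [-0.5, -1.3, -7.0]
opening: 0.0111
t 5.5 shift cm [-0.07 -0.02  0.57] turn [ 0.   -0.02 -0.04] open mm 11.063330808150058 F [-0.52 -1.34 -6.96] q [  4.64  10.95 -19.   -35.24 -55.31 -89.18]
```

```bash
python3 -m inch '[[[0,0,0.2],[0,0,0],-1],[[0,0,0.4],[0,0,0],-1],[[0,0,0.55],[0,0,0],-1],[[0,0,0.65],[0,0,0],-1],[[0,0,0.7],[0,0,0],-1],[[0,0,0.7],[0,0,0],-1]]'
python3 -c "
from h import *
go(HO,HR,[-.0007,-.0017,.044])"
```

```text
time_s: 6.1
tool_pos: [0.5168, 0.0638, 0.1356]
tool_rot: [[-0.972, 0.204, 0.12], [0.237, 0.842, 0.484], [-0.002, 0.499, -0.867]]
wrist_force: [-13.8, -14.0, 19.5]
opening: 0.0107
t 6.1 shift cm [-0.04  0.01  0.22] turn [-0.08  0.05  0.14] open mm 10.676954567999088 F [-13.81 -14.03  19.48] q [  4.86  11.16 -19.19 -35.31 -54.81 -88.97]
```

```bash
python3 -m inch '[[[0.05,0,-0.1],[0,0,0],-1],[[0.08,0,-0.1],[0,0,0],-1],[[0.08,0,0.05],[0,0,0],-1],[[0.08,0,0.1],[0,0,0],-1],[[0.08,0,0.1],[0,0,0],-1]]'
python3 - <<'E'
from h import *
from workcell import viewer,status
go(HO,HR,[-.0007,-.0017,.044])
s=status.get_obs();print('F hatch',HR.T@s['wrist_force'],'M',HR.T@s['wrist_torque'])
a=[]
for n,(x,y,w,h) in(('top',(150,140,75,75)),('side',(160,80,140,110))):
    c=viewer.camera(n);pickle.dump(c,open(n+'4.pkl','wb'));im=c['pixels'][:,:,::-1].copy()
    a.append(cv2.resize(im[y:y+h,x:x+w],(int(350*w/h),350),interpolation=cv2.INTER_CUBIC))
    W=cloud(c);d=(W-HO)@HR; 
    i=c['pixels'].astype(int)
    m=(i.min(2)>95)&(abs(d[...,0])<.1)&(abs(d[...,1])<.12)&(abs(d[...,2]-.006)<.012)&(i.max(2)-i.min(2)<30)
    m=cv2.erode(m.astype(np.uint8),np.ones((3,3)))>0
    X=d[m];A=np.c_[X[:,:2],np.ones(len(X))];q=np.linalg.lstsq(A,X[:,2],rcond=None)[0];print(n,m.sum(),'plate top slope deg',np.degrees(q[:2]),'h mm',q[2]*1e3)
cv2.imwrite('pics/g4.png',cv2.hconcat(a))
E
```

```text
time_s: 6.6
tool_pos: [0.5168, 0.0638, 0.1356]
tool_rot: [[-0.972, 0.203, 0.121], [0.237, 0.843, 0.484], [-0.004, 0.499, -0.867]]
wrist_force: [-14.3, -16.9, 24.6]
opening: 0.0112
t 6.6 shift cm [-0.04  0.01  0.22] turn [-0.1   0.15  0.2 ] open mm 11.16656654665341 F [-14.34 -16.9   24.59] q [  4.9   11.1  -19.26 -35.29 -54.68 -88.95]
F hatch [-4.89  9.89 31.21] M [ 3.63  3.42 -0.28]
top 938 plate top slope deg [ 0.2 -0.1] h mm 7.264469525650353
side 3889 plate top slope deg [-0.   -0.11] h mm 7.162850965296736
```

View pics/g4.png

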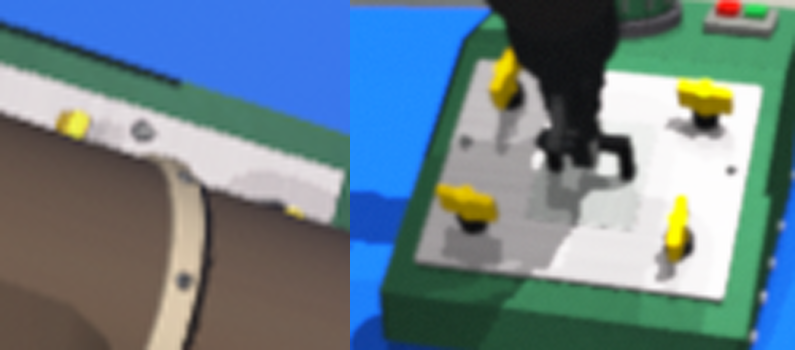

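Picture 8: the cover lies parallel on the face (slope within 0.2°). Its top is 7.2 mm above my reference plane, against 7.5 mm expected from the gasket depth, so it is seated. I'll release, retreat and estimate the wing angles.

```bash
python3 -m inch '[[[0,0,-0.15],[0,0,0],-1],[[0,0,-0.15],[0,0,0],0],[[0,0,-0.15],[0,0,0],0],[[0,0,-0.15],[0,0,0],0],[[0,0,-2],[0,0,0],0],[[0,0,-4],[0,0,0],0],[[0,0,-6],[0,0,0],0],[[0,0,-6],[0,0,0],0]]'
cat >> h.py <<'E'
HO=HO+HR@[-.0008,-.0002,.001]
G=dict(a=(.06,.08),b=(.06,-.08),c=(-.06,-.08),d=(-.06,.08))
def wing(c,o,Rf):
    i=c['pixels'].astype(int);m=(i[...,0]>110)&(i[...,1]>90)&(i[...,2]<.5*i[...,0])&(i[...,0]-i[...,1]<70)
    v,u=np.nonzero(m); P=c['extrinsics'][:3,3];d=ray(c,u,v)
    n=Rf[:,2];t=((o-P)@n+.046)/(d@n);X=(P+d*t[:,None]-o)@Rf  # on the wings' top plane
    for k,(x,y) in G.items():
        q=X[np.hypot(X[:,0]-x,X[:,1]-y)<.04][:,:2]
        if len(q)<15: print(k,len(q));continue
        w,V=np.linalg.eigh(np.cov((q-q.mean(0)).T));e=V[:,1];a=np.degrees(np.arctan2(e[1],e[0]))
        th=(-a if k in'ac' else 90-a);th=(th+45)%180-45
        print(k,len(q),'cen',q.mean(0)*1e3-np.array([x,y])*1e3,'theta',th,'sd mm',np.sqrt(w)*1e3)
E
python3 - <<'E'
from h import *
from workcell import viewer
np.set_printoptions(precision=2,suppress=True)
wing(pickle.load(open('top0.pkl','rb')),COV_O,COV_R)
wing(pickle.load(open('side0.pkl','rb')),COV_O,COV_R)
c=viewer.camera('side');print('now');wing(c,HO,HR)
i=c['pixels'];d=(cloud(c)-HO)@HR;m=(i.min(2)>95)&(abs(d[...,0])<.1)&(abs(d[...,1])<.12)&(abs(d[...,2]-.006)<.012);X=d[m];print('top h',np.median(X[:,2])*1e3)
go(HO,HR,[.06,.08,.039+.05],-85)
E
```

```text
time_s: 7.5
tool_pos: [0.511, 0.0365, 0.1869]
tool_rot: [[-0.971, 0.205, 0.124], [0.239, 0.841, 0.485], [-0.005, 0.501, -0.866]]
wrist_force: [0.2, -0.4, 0.1]
opening: 0.0431
a 78 cen [ 2.45 -1.88] theta 7.621880508692271 sd mm [ 3.07 12.  ]
b 68 cen [ 1.59 -0.13] theta 4.100640682716275 sd mm [ 3.15 11.71]
c 70 cen [ 3.22 -0.51] theta 0.009872330835207777 sd mm [ 2.94 11.72]
d 78 cen [ 2.17 -1.58] theta 7.996914020715536 sd mm [ 3.1  11.94]
a 144 cen [-14.6   -1.71] theta 3.137853098743335 sd mm [ 3.71 15.41]
b 272 cen [-16.79   2.44] theta -20.80767193494367 sd mm [10.11 12.16]
c 199 cen [-11.72   2.12] theta 5.6193782129814736 sd mm [ 3.92 15.23]
d 426 cen [-13.04  -1.8 ] theta 16.44938855627673 sd mm [ 8.73 12.2 ]
now
a 123 cen [-7.82 -5.49] theta -2.568138559677834 sd mm [ 5.17 15.39]
b 146 cen [-9.54 -3.14] theta 20.90822695358024 sd mm [ 7.41 11.83]
c 100 cen [-10.32  -3.34] theta -3.667479847939944 sd mm [ 3.6  14.08]
d 153 cen [-7.34 -5.41] theta 19.086323637868333 sd mm [ 6.17 13.62]
top h 6.156177846925934
t 7.55 shift cm [8.12 5.88 1.3 ] turn [ -0.08   0.18 -84.96] open mm 42.49215050660314 F [-0.41 -0.43 -0.91] q [  1.99   7.64 -16.59 -33.31 -61.18 -90.56]
```

```bash
python3 -m inch '[[[1,1,0],[0,0,-8.5],0],[[2,2,0],[0,0,-17],0],[[4,3,0],[0,0,-25.5],0],[[5,4,0],[0,0,-34],0],[[6,5,0],[0,0,-42.5],0],[[7,5.9,0],[0,0,-51],0],[[8.1,5.9,0.5],[0,0,-59.5],0],[[8.1,5.9,1],[0,0,-68],0]]'
python3 - <<'E'
from h import *
go(HO,HR,[.06,.08,.039+.03],-82.4)
E
```

```text
time_s: 8.35
tool_pos: [0.443, 0.1121, 0.2049]
tool_rot: [[-0.55, -0.827, 0.119], [-0.694, 0.531, 0.486], [-0.465, 0.185, -0.866]]
wrist_force: [-0.2, -0.5, -0.7]
opening: 0.0427
t 8.35 shift cm [-0.08 -0.2   2.15] turn [  0.04   0.04 -14.02] open mm 42.69684478339334 F [-0.24 -0.5  -0.66] q [ 13.81  -1.75 -24.36 -32.02 -56.87 -33.87]
```

```bash
python3 -m inch '[[[-0.1,-0.2,1],[0,0,-8],0],[[-0.1,-0.2,2.1],[0,0,-14],0],[[-0.1,-0.2,2.1],[0,0,-14],0]]'
python3 - <<'E'
from h import *
from workcell import viewer
go(HO,HR,[.06,.08,.039],-82.4)
a=[]
for n,(x,y,w,h) in(('top',(110,200,110,90)),('side',(170,80,120,90))):
    c=viewer.camera(n);pickle.dump(c,open(n+'5.pkl','wb'));im=c['pixels'][:,:,::-1].copy()
    a.append(cv2.resize(im[y:y+h,x:x+w],(390,int(390*h/w)),interpolation=cv2.INTER_CUBIC))
H=max(i.shape[0] for i in a)
cv2.imwrite('pics/g5.png',cv2.hconcat([cv2.copyMakeBorder(i,0,H-i.shape[0],0,0,0) for i in a]))
E
```

```text
time_s: 8.65
tool_pos: [0.448, 0.1216, 0.1854]
tool_rot: [[-0.34, -0.933, 0.117], [-0.8, 0.352, 0.486], [-0.494, 0.072, -0.866]]
wrist_force: [0.1, 0.3, -0.3]
opening: 0.0428
t 8.65 shift cm [-0.07  0.05  2.94] turn [ 0.14 -0.05 -0.39] open mm 42.8145629983035 F [ 0.15  0.32 -0.3 ] q [ 14.83   0.07 -25.17 -32.79 -54.28 -19.53]
```

View pics/g5.png

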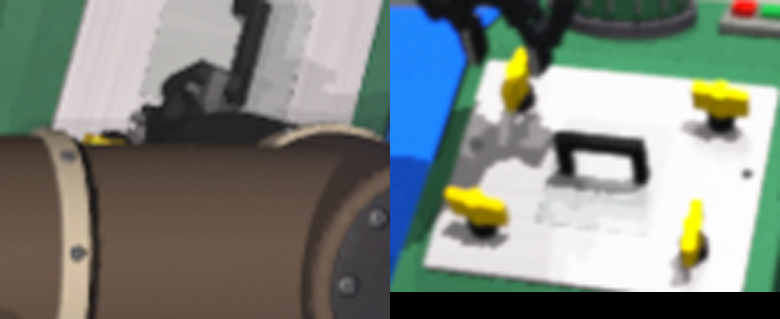

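Picture 9: the fingers stand on either side of wing A and are aligned. I'll descend, grip and turn to half travel.

```bash
python3 -m inch '[[[-0.1,0.05,1],[0,0,-0.4],0],[[-0.1,0.05,2],[0,0,-0.4],0],[[-0.1,0.05,2.9],[0,0,-0.4],0],[[-0.1,0.05,2.9],[0,0,-0.4],-1],[[-0.1,0.05,2.9],[0,0,-0.4],-1],[[-0.1,0.05,2.9],[0,0,-0.4],-1],[[-0.1,0.05,2.9],[0,0,-0.4],-1],[[-0.1,0.05,2.9],[0,0,-0.4],-1]]'
python3 - <<'E'
from h import *
go(HO,HR,[.06,.08,.039],-45)
E
```

```text
time_s: 9.55
tool_pos: [0.4524, 0.1356, 0.1626]
tool_rot: [[-0.334, -0.935, 0.12], [-0.802, 0.348, 0.485], [-0.496, 0.066, -0.866]]
wrist_force: [2.1, -0.5, -2.5]
opening: 0.0086
t 9.55 shift cm [0.07 0.13 0.24] turn [-0.04  0.02 37.38] open mm 8.625274581064257 F [ 2.09 -0.54 -2.53] q [ 16.46   1.97 -26.37 -33.89 -50.7  -18.56]
```

```bash
python3 -m inch '[[[0,0,0],[0,0,8],-1],[[0,0,0],[0,0,16],-1],[[0,0,0],[0,0,24],-1],[[0,0,0],[0,0,32],-1],[[0,0,0],[0,0,37.5],-1],[[0,0,0],[0,0,37.5],-1]]'
python3 - <<'E'
from h import *
from workcell import status
go(HO,HR,[.06,.08,.039],-45)
s=status.get_obs();print(HR.T@s['wrist_force'],HR.T@s['wrist_torque'])
E
```

```text
time_s: 10.15
tool_pos: [0.4526, 0.1354, 0.1625]
tool_rot: [[-0.835, -0.538, 0.12], [-0.423, 0.765, 0.485], [-0.353, 0.354, -0.866]]
wrist_force: [3.2, -2.5, -3.7]
opening: 0.0088
t 10.15 shift cm [0.14 0.08 0.24] turn [-0.06  0.04 -0.2 ] open mm 8.838066018180696 F [ 3.17 -2.52 -3.67] q [ 16.46   1.98 -26.37 -33.87 -50.67 -56.14]
[-3.3  -3.67 -2.33] [-1.2   2.8  -0.15]
```

```bash
python3 -m inch '[[[0,0,0],[0,0,0],0],[[0,0,0],[0,0,0],0],[[0,0,0],[0,0,0],0],[[0,0,-2],[0,0,0],0],[[0,0,-5],[0,0,0],0],[[0,0,-5],[0,0,0],0]]'
python3 - <<'E'
from h import *
from workcell import viewer
go(HO,HR,[-.06,-.08,.039+.05],-89)
c=viewer.camera('side');wing(c,HO,HR)
E
```

```text
time_s: 10.75
tool_pos: [0.4477, 0.1108, 0.2092]
tool_rot: [[-0.831, -0.542, 0.124], [-0.425, 0.764, 0.486], [-0.358, 0.351, -0.865]]
wrist_force: [0.1, 0.9, -0.7]
opening: 0.0425
t 10.75 shift cm [ -2.46 -19.75   0.58] turn [ -0.22   0.19 -43.92] open mm 42.521466583446646 F [ 0.09  0.86 -0.67] q [ 13.61  -1.72 -23.8  -31.83 -57.12 -57.34]
a 144 cen [-9.69 -5.62] theta 29.583647667061285 sd mm [ 7.46 12.62]
b 145 cen [-10.63  -2.61] theta 16.804028360810165 sd mm [ 7.41 11.76]
c 99 cen [-11.71  -1.75] theta -4.150628528773751 sd mm [ 3.46 14.55]
d 154 cen [-6.73 -2.92] theta 19.28326988448441 sd mm [ 6.12 13.77]
```

```bash
python3 -m inch '[[[-0.4,-3,0],[0,0,-8],0],[[-0.9,-7,0],[0,0,-16],0],[[-1.4,-11,0],[0,0,-24],0],[[-1.9,-15,0],[0,0,-32],0],[[-2.4,-18,0],[0,0,-40],0],[[-2.5,-19.7,0.6],[0,0,-43],0],[[-2.5,-19.7,0.6],[0,0,-43],0],[[-2.5,-19.7,0.6],[0,0,-43],0]]'
python3 - <<'E'
from h import *
go(HO,HR,[-.06,-.08,.039],-88)
E
```

```text
time_s: 11.6
tool_pos: [0.5734, -0.0251, 0.1386]
tool_rot: [[-0.245, -0.962, 0.118], [-0.831, 0.271, 0.486], [-0.5, 0.021, -0.866]]
wrist_force: [-0.8, 0.1, 0.3]
opening: 0.0426
t 11.6 shift cm [-0.17 -0.28  4.52] turn [ 0.09  0.01 -0.27] open mm 42.55154827435515 F [-0.78  0.13  0.31] q [ -5.06  17.83  -9.73 -34.   -62.18   5.19]
```

```bash
python3 -m inch '[[[-0.15,-0.25,1],[0,0,0],0],[[-0.15,-0.25,2],[0,0,0],0],[[-0.15,-0.25,2],[0,0,0],0]]'
python3 - <<'E'
from h import *
go(HO,HR,[-.06,-.08,.039],-88)
E
```

```text
time_s: 11.9
tool_pos: [0.5783, -0.0136, 0.1221]
tool_rot: [[-0.242, -0.963, 0.118], [-0.831, 0.269, 0.486], [-0.5, 0.02, -0.866]]
wrist_force: [-0.9, -0.2, 0.5]
opening: 0.043
t 11.9 shift cm [ 0.08 -0.09  2.47] turn [ 0.1   0.02 -0.12] open mm 42.98064822500903 F [-0.89 -0.16  0.51] q [ -3.96  19.   -10.35 -34.66 -60.17   5.59]
```

Good. I'll descend and grip C, then turn it.

```bash
python3 -m inch '[[[0,-0.1,1.2],[0,0,0],0],[[0,-0.1,2.45],[0,0,0],0],[[0,-0.1,2.45],[0,0,0],0],[[0,-0.1,2.45],[0,0,0],-1],[[0,-0.1,2.45],[0,0,0],-1],[[0,-0.1,2.45],[0,0,0],-1],[[0,-0.1,2.45],[0,0,0],-1],[[0,-0.1,2.45],[0,0,0],-1]]'
python3 - <<'E'
from h import *
go(HO,HR,[-.06,-.08,.039],-45)
E
```

```text
time_s: 12.7
tool_pos: [0.583, -0.004, 0.1023]
tool_rot: [[-0.242, -0.963, 0.12], [-0.832, 0.269, 0.485], [-0.5, 0.018, -0.866]]
wrist_force: [-3.6, -2.7, 4.0]
opening: 0.0087
t 12.7 shift cm [0.   0.16 0.23] turn [-0.04  0.01 42.91] open mm 8.67440070543337 F [-3.64 -2.67  4.03] q [ -3.05  20.44 -11.04 -35.45 -57.83   6.27]
```

```bash
python3 -m inch '[[[0,0,0],[0,0,8],-1],[[0,0,0],[0,0,16],-1],[[0,0,0],[0,0,24],-1],[[0,0,0],[0,0,32],-1],[[0,0,0],[0,0,40],-1],[[0,0,0],[0,0,43],-1],[[0,0,0],[0,0,43],-1]]'
python3 -m inch '[[[0,0,0],[0,0,0],0],[[0,0,0],[0,0,0],0],[[0,0,0],[0,0,0],0],[[0,0,-2],[0,0,0],0],[[0,0,-5],[0,0,0],0],[[0,0,-5],[0,0,0],0]]'
python3 - <<'E'
from h import *
from workcell import viewer
go(HO,HR,[.06,-.08,.039+.05],-175)
c=viewer.camera('side');wing(c,HO,HR);pickle.dump(c,open('side6.pkl','wb'))
E
```

```text
time_s: 13.4
tool_pos: [0.5842, -0.0048, 0.102]
tool_rot: [[-0.835, -0.537, 0.122], [-0.423, 0.766, 0.484], [-0.353, 0.352, -0.867]]
wrist_force: [1.8, -5.2, 0.7]
opening: 0.009
time_s: 14.0
tool_pos: [0.5787, -0.0293, 0.1485]
tool_rot: [[-0.832, -0.541, 0.124], [-0.425, 0.765, 0.484], [-0.357, 0.35, -0.866]]
wrist_force: [0.8, 0.5, 0.8]
opening: 0.0426
t 14.0 shift cm [-8.19  8.66  0.51] turn [  -0.34   -0.14 -129.97] open mm 42.578759437956535 F [0.78 0.48 0.8 ] q [ -5.33  17.52  -8.79 -33.65 -62.98 -38.06]
a 144 cen [-9.96 -6.5 ] theta 25.44046985910927 sd mm [ 7.1  13.11]
b 40 cen [-12.98 -17.04] theta 80.27879381035018 sd mm [3.84 6.32]
c 115 cen [-13.6   -1.14] theta 37.108733083624855 sd mm [6.14 9.85]
d 148 cen [-8.11 -4.94] theta 18.376742181465403 sd mm [ 5.76 14.08]
```

```bash
python3 -m inch '[[[-1.5,1.5,0],[0,0,8],0],[[-3,3,0],[0,0,16],0],[[-4.5,4.5,0],[0,0,24],0],[[-6,6,0],[0,0,32],0],[[-7.2,7.6,0],[0,0,40],0],[[-8.2,8.6,0.5],[0,0,49],0],[[-8.2,8.6,1],[0,0,49],0],[[-8.2,8.6,1],[0,0,49],0]]'
python3 - <<'E'
from h import *
go(HO,HR,[.06,-.08,.039+.02],4)
E
```

```text
time_s: 14.85
tool_pos: [0.5995, 0.0783, 0.1945]
tool_rot: [[-0.955, 0.273, 0.117], [0.295, 0.823, 0.486], [0.036, 0.499, -0.866]]
wrist_force: [-0.8, -0.5, -0.1]
opening: 0.0427
t 14.85 shift cm [-0.21  0.15  2.03] turn [-0.01 -0.11  0.08] open mm 42.71342885848553 F [-0.79 -0.46 -0.08] q [  6.16  14.15  -7.23 -32.28 -61.78 -99.99]
```

```bash
python3 -m inch '[[[-0.15,0.1,1],[0,0,0],0],[[-0.15,0.1,2],[0,0,0],0],[[-0.15,0.1,2],[0,0,0],0]]'
python3 - <<'E'
from h import *
go(HO,HR,[.06,-.08,.039],4)
E
```

```text
time_s: 15.15
tool_pos: [0.6035, 0.0879, 0.1766]
tool_rot: [[-0.954, 0.277, 0.117], [0.298, 0.822, 0.486], [0.038, 0.498, -0.866]]
wrist_force: [0.3, 0.1, -0.2]
opening: 0.0426
t 15.15 shift cm [-0.04  0.14  1.97] turn [-0.04 -0.14 -0.17] open mm 42.55296136749567 F [ 0.3   0.12 -0.23] q [  7.03  15.39  -7.92 -32.78 -59.75 -99.84]
```

```bash
python3 -m inch '[[[0,0.1,1],[0,0,0],0],[[0,0.1,1.95],[0,0,0],0],[[0,0.1,1.95],[0,0,0],-1],[[0,0.1,1.95],[0,0,0],-1],[[0,0.1,1.95],[0,0,0],-1],[[0,0.1,1.95],[0,0,0],-1],[[0,0.1,1.95],[0,0,0],-1]]'
python3 - <<'E'
from h import *
go(HO,HR,[.06,-.08,.039],45)
E
```

```text
time_s: 15.85
tool_pos: [0.6066, 0.0969, 0.1624]
tool_rot: [[-0.954, 0.276, 0.119], [0.299, 0.822, 0.485], [0.036, 0.498, -0.867]]
wrist_force: [-2.1, -5.1, -1.9]
opening: 0.0089
t 15.85 shift cm [0.03 0.02 0.26] turn [-0.06  0.03 40.85] open mm 8.86384234522759 F [-2.07 -5.12 -1.94] q [  7.9   16.3   -8.58 -33.2  -57.86 -99.62]
```

Now turn B to 45°, release, and head to D.

```bash
python3 -m inch '[[[0,0,0],[0,0,8],-1],[[0,0,0],[0,0,16],-1],[[0,0,0],[0,0,24],-1],[[0,0,0],[0,0,32],-1],[[0,0,0],[0,0,40.8],-1],[[0,0,0],[0,0,40.8],-1],[[0,0,0],[0,0,40.8],-1]]'
python3 -m inch '[[[0,0,0],[0,0,0],0],[[0,0,0],[0,0,0],0],[[0,0,0],[0,0,0],0],[[0,0,-2],[0,0,0],0],[[0,0,-5],[0,0,0],0],[[0,0,-5],[0,0,0],0]]'
python3 - <<'E'
from h import *
go(HO,HR,[-.06,.08,.039+.05],7)
E
```

```text
time_s: 16.55
tool_pos: [0.6072, 0.0975, 0.1628]
tool_rot: [[-0.545, 0.83, 0.12], [0.761, 0.43, 0.485], [0.351, 0.356, -0.866]]
wrist_force: [-0.6, -3.3, -1.0]
opening: 0.0086
time_s: 17.15
tool_pos: [0.6028, 0.0725, 0.2099]
tool_rot: [[-0.544, 0.829, 0.125], [0.763, 0.428, 0.485], [0.349, 0.359, -0.866]]
wrist_force: [0.7, -0.3, -0.3]
opening: 0.0429
t 17.15 shift cm [  2.95 -20.11   0.49] turn [  0.19   0.27 -37.71] open mm 42.856185305649156 F [ 0.73 -0.29 -0.28] q [   5.67   13.45   -6.16  -31.84  -63.08 -141.38]
```

```bash
python3 -m inch '[[[0.5,-3.5,0],[0,0,-8],0],[[1.1,-7.5,0],[0,0,-16],0],[[1.7,-12,0],[0,0,-24],0],[[2.3,-16,0],[0,0,-32],0],[[2.9,-19.5,0],[0,0,-37.7],0],[[2.9,-20.1,1],[0,0,-37.7],0],[[2.9,-20.1,2],[0,0,-37.7],0],[[2.9,-20.1,2.5],[0,0,-37.7],0]]'
python3 - <<'E'
from h import *
go(HO,HR,[-.06,.08,.039+.02],7)
E
```

```text
time_s: 17.95
tool_pos: [0.4219, 0.0227, 0.1228]
tool_rot: [[-0.937, 0.327, 0.12], [0.343, 0.804, 0.486], [0.063, 0.496, -0.866]]
wrist_force: [-0.3, -0.1, 0.5]
opening: 0.0426
t 17.95 shift cm [-0.12  0.08  0.64] turn [ 0.02  0.02 -0.25] open mm 42.613428102738744 F [-0.35 -0.15  0.53] q [ -0.68   5.36 -28.26 -36.51 -54.95 -89.29]
```

```bash
python3 -m inch '[[[-0.1,0.1,0.6],[0,0,-0.3],0],[[-0.1,0.1,1.6],[0,0,-0.3],0],[[-0.1,0.1,2.6],[0,0,-0.3],0],[[-0.1,0.1,2.6],[0,0,-0.3],-1],[[-0.1,0.1,2.6],[0,0,-0.3],-1],[[-0.1,0.1,2.6],[0,0,-0.3],-1],[[-0.1,0.1,2.6],[0,0,-0.3],-1],[[-0.1,0.1,2.6],[0,0,-0.3],-1]]'
python3 - <<'E'
from h import *
go(HO,HR,[-.06,.08,.039],45)
E
```

```text
time_s: 18.75
tool_pos: [0.4255, 0.0342, 0.1016]
tool_rot: [[-0.939, 0.322, 0.12], [0.338, 0.807, 0.484], [0.059, 0.496, -0.867]]
wrist_force: [-2.6, -5.3, 2.4]
opening: 0.0089
t 18.75 shift cm [-0.05  0.09  0.2 ] turn [-0.04  0.07 38.11] open mm 8.866303128310731 F [-2.59 -5.31  2.43] q [  0.72   7.29 -29.23 -37.85 -51.91 -87.94]
```

```bash
python3 -m inch '[[[0,0,0],[0,0,8],-1],[[0,0,0],[0,0,16],-1],[[0,0,0],[0,0,24],-1],[[0,0,0],[0,0,32],-1],[[0,0,0],[0,0,38],-1],[[0,0,0],[0,0,38],-1],[[0,0,0],[0,0,38],-1]]'
python3 -m inch '[[[0,0,0],[0,0,0],0],[[0,0,0],[0,0,0],0],[[0,0,0],[0,0,0],0],[[0,0,-2],[0,0,0],0],[[0,0,-5],[0,0,0],0],[[0,0,-5],[0,0,-8],0],[[0,0,-5],[0,0,-16],0],[[0,0,-5],[0,0,-16],0]]'
python3 - <<'E'
from h import *
from workcell import viewer
go(HO,HR,[.06,.08,.039+.05],-45)
a=[]
for n,(x,y,w,h) in(('top',(110,150,130,130)),('side',(170,80,120,90))):
    c=viewer.camera(n);pickle.dump(c,open(n+'7.pkl','wb'));im=c['pixels'][:,:,::-1].copy()
    print(n);wing(c,HO,HR)
    a.append(cv2.resize(im[y:y+h,x:x+w],(390,int(390*h/w)),interpolation=cv2.INTER_CUBIC))
H=max(i.shape[0] for i in a)
cv2.imwrite('pics/g7.png',cv2.hconcat([cv2.copyMakeBorder(i,0,H-i.shape[0],0,0,0) for i in a]))
E
```

```text
time_s: 19.45
tool_pos: [0.4263, 0.0351, 0.1022]
tool_rot: [[-0.545, 0.83, 0.121], [0.762, 0.429, 0.486], [0.351, 0.357, -0.866]]
wrist_force: [0.5, 0.1, 6.6]
opening: 0.0085
time_s: 20.25
tool_pos: [0.4194, 0.0108, 0.1446]
tool_rot: [[-0.752, 0.649, 0.12], [0.614, 0.622, 0.486], [0.24, 0.439, -0.866]]
wrist_force: [-0.4, 1.3, -0.1]
opening: 0.0429
t 20.25 shift cm [ 5.71 10.59  0.13] turn [  0.     0.03 -73.78] open mm 42.8744063559879 F [-0.37  1.3  -0.12] q [  -2.1     3.63  -27.    -35.23  -58.07 -111.77]
top
a 0
b 117 cen [2.91 1.3 ] theta 47.87582849798014 sd mm [ 3.89 12.57]
c 120 cen [3.98 0.44] theta 41.061048736603624 sd mm [ 4.81 12.24]
d 0
side
a 89 cen [ -3.98 -11.93] theta 2.315932563689074 sd mm [ 5.79 10.35]
b 106 cen [-8.51 -2.41] theta 56.01513412131567 sd mm [ 4.42 14.61]
c 136 cen [-9.59 -3.67] theta 36.49468883546311 sd mm [ 5.67 12.12]
d 89 cen [-10.45  -7.15] theta 48.95555111351223 sd mm [ 3.46 14.16]
```

View pics/g7.png

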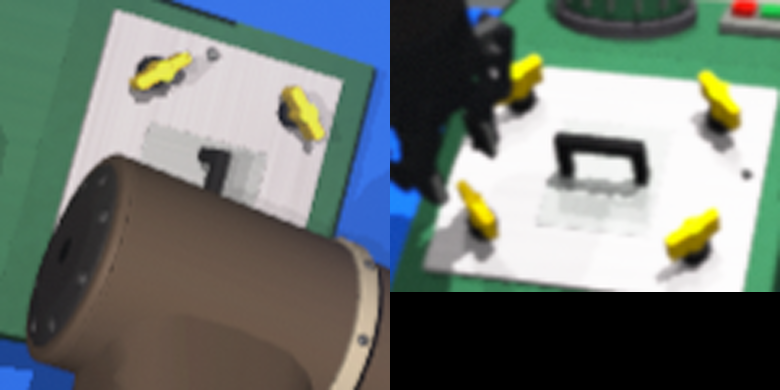

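Picture 10: all four wings stand at about 45°, and the dowel shows in the right hole. Second round, starting with A.

```bash
python3 -m inch '[[[1,1.5,0],[0,0,-8.5],0],[[1.8,3,0],[0,0,-17],0],[[2.5,4.5,0],[0,0,-25.5],0],[[3.2,6,0],[0,0,-34],0],[[4,7.5,0],[0,0,-42.5],0],[[4.8,9,0],[0,0,-51],0],[[5.7,10.6,0],[0,0,-59.5],0],[[5.7,10.6,0.1],[0,0,-68],0]]'
python3 - <<'E'
from h import *
go(HO,HR,[.06,.08,.039+.02],-45)
E
```

```text
time_s: 21.15
tool_pos: [0.4465, 0.1137, 0.205]
tool_rot: [[-0.882, -0.456, 0.12], [-0.348, 0.802, 0.486], [-0.318, 0.387, -0.866]]
wrist_force: [-0.2, 0.5, -0.6]
opening: 0.0426
t 21.15 shift cm [ 0.2  -0.11  3.04] turn [ 0.    0.08 -5.65] open mm 42.620119415427766 F [-0.16  0.46 -0.58] q [ 13.96  -1.48 -24.1  -31.99 -56.7  -63.06]
```

```bash
python3 -m inch '[[[0.15,-0.1,1.5],[0,0,-5.6],0],[[0.15,-0.1,3],[0,0,-5.6],0],[[0.15,-0.1,4],[0,0,-5.6],0],[[0.15,-0.1,5],[0,0,-5.6],0],[[0.15,-0.1,5],[0,0,-5.6],-1],[[0.15,-0.1,5],[0,0,-5.6],-1],[[0.15,-0.1,5],[0,0,-5.6],-1],[[0.15,-0.1,5],[0,0,-5.6],-1]]'
python3 - <<'E'
from h import *
go(HO,HR,[.06,.08,.039],2)
E
```

```text
time_s: 21.95
tool_pos: [0.4504, 0.1347, 0.1611]
tool_rot: [[-0.835, -0.537, 0.119], [-0.423, 0.765, 0.486], [-0.352, 0.355, -0.866]]
wrist_force: [-6.7, -4.8, 10.8]
opening: 0.0089
t 21.95 shift cm [-0.12  0.08  0.17] turn [ 0.01  0.   46.75] open mm 8.892458241582826 F [-6.67 -4.83 10.76] q [ 16.35   1.94 -26.6  -34.01 -50.63 -55.93]
```

```bash
python3 -m inch '[[[0,0,0],[0,0,8.5],-1],[[0,0,0],[0,0,17],-1],[[0,0,0],[0,0,25.5],-1],[[0,0,0],[0,0,34],-1],[[0,0,0],[0,0,42],-1],[[0,0,0],[0,0,46.5],-1],[[0,0,0],[0,0,46.5],-1]]'
python3 - <<'E'
from h import *
from workcell import status
go(HO,HR,[.06,.08,.039],0)
s=status.get_obs();print(HR.T@s['wrist_torque'])
E
```

```text
time_s: 22.65
tool_pos: [0.451, 0.1353, 0.1615]
tool_rot: [[-0.964, 0.238, 0.12], [0.266, 0.832, 0.487], [0.016, 0.501, -0.865]]
wrist_force: [-5.9, -0.4, 11.3]
opening: 0.0092
t 22.65 shift cm [0.01 0.05 0.17] turn [ 0.08  0.05 -1.87] open mm 9.152222301563308 F [-5.89 -0.41 11.29] q [  16.38    1.93  -26.55  -34.07  -50.6  -102.56]
[1.96 0.48 0.39]
```

```bash
python3 -m inch '[[[0,0,0],[0,0,0],0],[[0,0,0],[0,0,0],0],[[0,0,0],[0,0,0],0],[[0,0,-2],[0,0,0],0],[[0,0,-5],[0,0,0],0],[[0,0,-5],[0,0,0],0]]'
python3 - <<'E'
from h import *
go(HO,HR,[-.06,-.08,.039+.05],-45)
E
```

```text
time_s: 23.25
tool_pos: [0.4464, 0.1099, 0.206]
tool_rot: [[-0.964, 0.235, 0.124], [0.266, 0.833, 0.485], [0.011, 0.501, -0.865]]
wrist_force: [1.5, 0.2, 1.1]
opening: 0.0426
t 23.25 shift cm [-16.18 -11.46   0.37] turn [ -0.04   0.28 -46.7 ] open mm 42.58451894450063 F [1.52 0.25 1.15] q [  13.51   -1.64  -24.12  -31.95  -56.83 -103.79]
```

```bash
python3 -m inch '[[[-2.8,-2,0],[0,0,-8],0],[[-5.8,-4,0],[0,0,-16],0],[[-8.8,-6.2,0],[0,0,-24],0],[[-11.8,-8.3,0],[0,0,-32],0],[[-14.8,-10.5,0],[0,0,-40],0],[[-16.2,-11.5,0.8],[0,0,-46.7],0],[[-16.2,-11.5,1.6],[0,0,-46.7],0],[[-16.2,-11.5,2.4],[0,0,-46.7],0]]'
python3 - <<'E'
from h import *
go(HO,HR,[-.06,-.08,.039+.02],-45)
E
```

```text
time_s: 24.05
tool_pos: [0.5763, -0.016, 0.1208]
tool_rot: [[-0.836, -0.536, 0.118], [-0.422, 0.766, 0.486], [-0.351, 0.356, -0.866]]
wrist_force: [-0.7, 0.4, -0.3]
opening: 0.0424
t 24.05 shift cm [-0.31  0.01  0.5 ] turn [ 0.04 -0.03 -0.34] open mm 42.37755808953337 F [-0.75  0.43 -0.29] q [ -4.21  18.99 -10.57 -34.69 -60.08 -37.3 ]
```

```bash
python3 -m inch '[[[-0.2,0,0.5],[0,0,0],0],[[-0.2,0,1.5],[0,0,0],0],[[-0.2,0,2.5],[0,0,0],0],[[-0.2,0,2.5],[0,0,0],-1],[[-0.2,0,2.5],[0,0,0],-1],[[-0.2,0,2.5],[0,0,0],-1],[[-0.2,0,2.5],[0,0,0],-1],[[-0.2,0,2.5],[0,0,0],-1]]'
python3 - <<'E'
from h import *
go(HO,HR,[-.06,-.08,.039],2)
E
```

```text
time_s: 24.85
tool_pos: [0.5822, -0.0039, 0.1023]
tool_rot: [[-0.833, -0.54, 0.122], [-0.425, 0.765, 0.485], [-0.355, 0.352, -0.866]]
wrist_force: [0.6, -4.3, 5.1]
opening: 0.0088
t 24.85 shift cm [0.04 0.06 0.24] turn [-0.07  0.13 46.95] open mm 8.782260581996049 F [ 0.59 -4.27  5.15] q [ -3.03  20.32 -11.22 -35.48 -57.68 -36.65]
```

```bash
python3 -m inch '[[[0,0,0],[0,0,8.5],-1],[[0,0,0],[0,0,17],-1],[[0,0,0],[0,0,25.5],-1],[[0,0,0],[0,0,34],-1],[[0,0,0],[0,0,42],-1],[[0,0,0],[0,0,46.7],-1],[[0,0,0],[0,0,46.7],-1]]'
python3 - <<'E'
from workcell import status
from h import *
s=status.get_obs();print(HR.T@s['wrist_torque'])
E
python3 -m inch '[[[0,0,0],[0,0,0],0],[[0,0,0],[0,0,0],0],[[0,0,0],[0,0,0],0],[[0,0,-2],[0,0,0],0],[[0,0,-5],[0,0,0],0],[[0,0,-5],[0,0,-8],0],[[0,0,-5],[0,0,-16],0]]'
python3 - <<'E'
from h import *
go(HO,HR,[.06,-.08,.039+.05],-135)
E
```

```text
time_s: 25.55
tool_pos: [0.5823, -0.0045, 0.1019]
tool_rot: [[-0.963, 0.238, 0.122], [0.267, 0.833, 0.484], [0.014, 0.499, -0.867]]
wrist_force: [1.0, -6.9, 2.8]
opening: 0.0088
[-0.9903642   2.89634597  0.69136519]
time_s: 26.25
tool_pos: [0.5753, -0.0274, 0.1452]
tool_rot: [[-0.992, -0.043, 0.12], [0.021, 0.874, 0.486], [-0.126, 0.484, -0.866]]
wrist_force: [-0.2, 0.6, -0.1]
opening: 0.0427
t 26.25 shift cm [-3.03 11.6   0.19] turn [  -0.06    0.07 -120.5 ] open mm 42.698117638086806 F [-0.23  0.58 -0.15] q [ -5.26  17.55  -9.21 -33.81 -62.8  -68.36]
```

```bash
python3 -m inch '[[[-0.5,2,0],[0,0,-8.5],0],[[-1,4,0],[0,0,-17],0],[[-1.5,6,0],[0,0,-25.5],0],[[-2,8,0],[0,0,-34],0],[[-2.5,10,0],[0,0,-42.5],0],[[-3,11.6,0],[0,0,-51],0],[[-3,11.6,0.2],[0,0,-59.5],0],[[-3,11.6,0.2],[0,0,-68],0]]'
python3 - <<'E'
from h import *
go(HO,HR,[.06,-.08,.039+.02],-135)
E
```

```text
time_s: 27.05
tool_pos: [0.6004, 0.0753, 0.2025]
tool_rot: [[-0.33, -0.936, 0.118], [-0.803, 0.345, 0.486], [-0.496, 0.066, -0.866]]
wrist_force: [0.3, 0.0, -0.4]
opening: 0.0425
t 27.05 shift cm [ 0.03 -0.06  2.85] turn [  0.06   0.05 -52.42] open mm 42.542331301830735 F [ 0.35  0.02 -0.43] q [  5.87  13.82  -6.62 -32.07 -62.68 -13.77]
```

```bash
python3 -m inch '[[[0,0,0],[0,0,-8.5],0],[[0,0,0],[0,0,-17],0],[[0,0,0],[0,0,-25.5],0],[[0,0,0.5],[0,0,-34],0],[[0,0,1],[0,0,-42.5],0],[[0,0,2],[0,0,-52.4],0],[[0,0,2.8],[0,0,-52.4],0],[[0,0,2.8],[0,0,-52.4],0]]'
python3 - <<'E'
from h import *
go(HO,HR,[.06,-.08,.039],-135)
E
```

```text
time_s: 27.85
tool_pos: [0.6034, 0.0884, 0.177]
tool_rot: [[0.531, -0.839, 0.117], [-0.767, -0.418, 0.486], [-0.359, -0.348, -0.866]]
wrist_force: [-0.3, -1.1, 1.3]
opening: 0.0428
t 27.85 shift cm [-0.01 -0.11  1.97] turn [ 0.11  0.08 -0.64] open mm 42.75389992672213 F [-0.25 -1.08  1.26] q [  7.07  15.35  -7.93 -32.79 -59.74  38.64]
```

```bash
python3 -m inch '[[[0,-0.05,1],[0,0,-0.5],0],[[0,-0.05,1.95],[0,0,-0.5],0],[[0,-0.05,1.95],[0,0,-0.5],-1],[[0,-0.05,1.95],[0,0,-0.5],-1],[[0,-0.05,1.95],[0,0,-0.5],-1],[[0,-0.05,1.95],[0,0,-0.5],-1],[[0,-0.05,1.95],[0,0,-0.5],-1]]'
python3 - <<'E'
from h import *
go(HO,HR,[.06,-.08,.039],-88)
E
```

```text
time_s: 28.55
tool_pos: [0.6074, 0.097, 0.1623]
tool_rot: [[0.542, -0.832, 0.121], [-0.763, -0.427, 0.485], [-0.352, -0.355, -0.866]]
wrist_force: [-0.3, -3.2, 4.1]
opening: 0.009
t 28.55 shift cm [-0.09  0.08  0.24] turn [-0.08 -0.02 47.09] open mm 9.007914403222692 F [-0.29 -3.18  4.07] q [  7.87  16.34  -8.53 -33.28 -57.8   39.69]
```

```bash
python3 -m inch '[[[0,0,0],[0,0,8.5],-1],[[0,0,0],[0,0,17],-1],[[0,0,0],[0,0,25.5],-1],[[0,0,0],[0,0,34],-1],[[0,0,0],[0,0,42],-1],[[0,0,0],[0,0,47],-1],[[0,0,0],[0,0,47],-1]]'
python3 - <<'E'
from workcell import status
from h import *
s=status.get_obs();print(HR.T@s['wrist_torque'])
E
python3 -m inch '[[[0,0,0],[0,0,0],0],[[0,0,0],[0,0,0],0],[[0,0,0],[0,0,0],0],[[0,0,-2],[0,0,0],0],[[0,0,-5],[0,0,0],0],[[0,0,-5],[0,0,0],0]]'
python3 - <<'E'
from h import *
go(HO,HR,[-.06,.08,.039+.05],-135)
E
```

```text
time_s: 29.25
tool_pos: [0.6078, 0.0967, 0.1622]
tool_rot: [[-0.239, -0.964, 0.121], [-0.833, 0.267, 0.485], [-0.499, 0.015, -0.866]]
wrist_force: [-0.0, -4.6, 3.5]
opening: 0.0088
[-0.7258161   2.56596936  0.57335714]
time_s: 29.85
tool_pos: [0.6025, 0.072, 0.2084]
tool_rot: [[-0.236, -0.964, 0.124], [-0.833, 0.266, 0.485], [-0.501, 0.011, -0.866]]
wrist_force: [0.4, -0.0, 0.7]
opening: 0.0425
t 29.85 shift cm [12.59 15.85  0.42] turn [ -0.27  -0.06 -46.75] open mm 42.484081337650096 F [ 0.45 -0.01  0.69] q [  5.61  13.54  -6.23 -31.88 -63.04  -8.28]
```

```bash
python3 -m inch '[[[2.2,2.8,0],[0,0,-8],0],[[4.6,5.8,0],[0,0,-16],0],[[7,8.8,0],[0,0,-24],0],[[9.4,11.8,0],[0,0,-32],0],[[11.5,14.8,0],[0,0,-40],0],[[12.6,15.9,0.8],[0,0,-46.7],0],[[12.6,15.9,1.6],[0,0,-46.7],0],[[12.6,15.9,2.4],[0,0,-46.7],0]]'
python3 - <<'E'
from h import *
go(HO,HR,[-.06,.08,.039+.02],-135)
E
```

```text
time_s: 30.65
tool_pos: [0.4212, 0.0225, 0.1237]
tool_rot: [[0.535, -0.836, 0.12], [-0.766, -0.421, 0.486], [-0.355, -0.352, -0.866]]
wrist_force: [0.9, 0.1, 0.7]
opening: 0.0428
t 30.65 shift cm [ 0.11 -0.17  0.73] turn [-0.06 -0.03 -0.35] open mm 42.78870261000291 F [0.93 0.1  0.67] q [ -0.68   5.19 -28.31 -36.48 -55.01  52.53]
```

```bash
python3 -m inch '[[[0.1,-0.1,0.7],[0,0,-0.3],0],[[0.1,-0.1,1.7],[0,0,-0.3],0],[[0.1,-0.1,2.7],[0,0,-0.3],0],[[0.1,-0.1,2.7],[0,0,-0.3],-1],[[0.1,-0.1,2.7],[0,0,-0.3],-1],[[0.1,-0.1,2.7],[0,0,-0.3],-1],[[0.1,-0.1,2.7],[0,0,-0.3],-1],[[0.1,-0.1,2.7],[0,0,-0.3],-1]]'
python3 - <<'E'
from h import *
go(HO,HR,[-.06,.08,.039],-88)
E
```

```text
time_s: 31.45
tool_pos: [0.426, 0.0341, 0.1014]
tool_rot: [[0.543, -0.831, 0.121], [-0.763, -0.428, 0.485], [-0.351, -0.355, -0.866]]
wrist_force: [-1.7, -4.6, 4.3]
opening: 0.0091
t 31.45 shift cm [-0.06 -0.06  0.18] turn [-0.1  -0.08 47.15] open mm 9.087987696419118 F [-1.74 -4.59  4.33] q [  0.7    7.32 -29.22 -37.9  -51.84  54.16]
```

```bash
python3 -m inch '[[[0,0,0],[0,0,8.5],-1],[[0,0,0],[0,0,17],-1],[[0,0,0],[0,0,25.5],-1],[[0,0,0],[0,0,34],-1],[[0,0,0],[0,0,42],-1],[[0,0,0],[0,0,47],-1],[[0,0,0],[0,0,47],-1]]'
python3 - <<'E'
from workcell import status
from h import *
s=status.get_obs();print(HR.T@s['wrist_torque'])
E
python3 -m inch '[[[0,0,0],[0,0,0],0],[[0,0,0],[0,0,0],0],[[0,0,0],[0,0,0],0],[[0,0,-2],[0,0,0],0],[[0,0,-6],[0,0,0],0],[[0,0,-10],[0,0,0],0],[[0,0,-14],[0,0,0],0],[[0,0,-14],[0,0,0],0]]'
python3 - <<'E'
from h import *
go(HO,HR,[0,-.35,.15],-88)
E
```

```text
time_s: 32.15
tool_pos: [0.4267, 0.0343, 0.1016]
tool_rot: [[-0.238, -0.964, 0.122], [-0.833, 0.267, 0.484], [-0.499, 0.013, -0.866]]
wrist_force: [0.9, -4.7, 7.6]
opening: 0.0087
[-0.72517914  1.76786293  0.61592322]
time_s: 32.95
tool_pos: [0.4102, -0.0351, 0.226]
tool_rot: [[-0.235, -0.964, 0.126], [-0.834, 0.267, 0.483], [-0.499, 0.009, -0.866]]
wrist_force: [0.0, -0.7, -0.1]
opening: 0.043
t 32.95 shift cm [ -7.27 -42.67   3.71] turn [-0.4  -0.03  0.31] open mm 43.00625055209074 F [ 0.02 -0.68 -0.07] q [ -8.    -1.25 -20.84 -31.9  -69.85   3.5 ]
```

```bash
python3 -m inch '[[[2.5,-0.4,-3],[0,0,0],0],[[5.5,-0.8,-6],[0,0,0],0],[[8.5,-1.2,-9],[0,0,0],0],[[11.5,-1.6,-12],[0,0,0],0],[[14.5,-2,-15],[0,0,0],0],[[17,-2.5,-18],[0,0,0],0],[[19,-3,-20],[0,0,0],0],[[19,-3,-20],[0,0,0],0]]'
python3 - <<'E'
from h import *
from workcell import viewer
np.set_printoptions(precision=2,suppress=True)
a=[]
for n,(x,y,w,h) in(('top',(110,130,130,160)),('side',(165,70,140,130))):
    c=viewer.camera(n);pickle.dump(c,open(n+'8.pkl','wb'));im=c['pixels'][:,:,::-1].copy()
    print(n);wing(c,HO,HR)
    d=(cloud(c)-HO)@HR;i=c['pixels'].astype(int)
    m=(i.min(2)>95)&(abs(d[...,0])<.1)&(abs(d[...,1])<.12)&(abs(d[...,2]-.006)<.012);m=cv2.erode(m.astype(np.uint8),np.ones((3,3)))>0
    X=d[m];q=np.linalg.lstsq(np.c_[X[:,:2],np.ones(len(X))],X[:,2],rcond=None)[0];print('slope',np.degrees(q[:2]),'h',q[2]*1e3)
    a.append(cv2.resize(im[y:y+h,x:x+w],(390,int(390*h/w)),interpolation=cv2.INTER_CUBIC))
H=max(i.shape[0] for i in a)
cv2.imwrite('pics/g8.png',cv2.hconcat([cv2.copyMakeBorder(i,0,H-i.shape[0],0,0,0) for i in a]))
E
```

```text
time_s: 33.75
tool_pos: [0.368, -0.299, 0.2987]
tool_rot: [[-0.241, -0.963, 0.12], [-0.832, 0.268, 0.486], [-0.5, 0.017, -0.866]]
wrist_force: [0.9, 1.4, -0.5]
opening: 0.0427
top
a 142 cen [3.02 0.25] theta 90.27781688255146 sd mm [ 4.71 11.89]
b 106 cen [2.17 1.41] theta 89.08464285200648 sd mm [ 3.51 12.57]
c 127 cen [3.25 2.9 ] theta 92.46173117067252 sd mm [ 5.22 11.83]
d 101 cen [4.42 0.68] theta 91.1660930022019 sd mm [ 3.32 14.01]
slope [ 0.03 -0.11] h 6.418746138579613
side
a 147 cen [-10.12  -4.49] theta 108.04592916135138 sd mm [ 7.32 13.  ]
b 99 cen [-10.57  -2.76] theta 86.84037245172391 sd mm [ 3.63 16.66]
c 143 cen [-10.4   -2.49] theta 95.65223743849322 sd mm [ 6.17 11.64]
d 112 cen [-10.85  -4.93] theta 82.37699904402723 sd mm [ 4.31 14.06]
slope [-0.02 -0.08] h 6.192826374792726
```

View pics/g8.png

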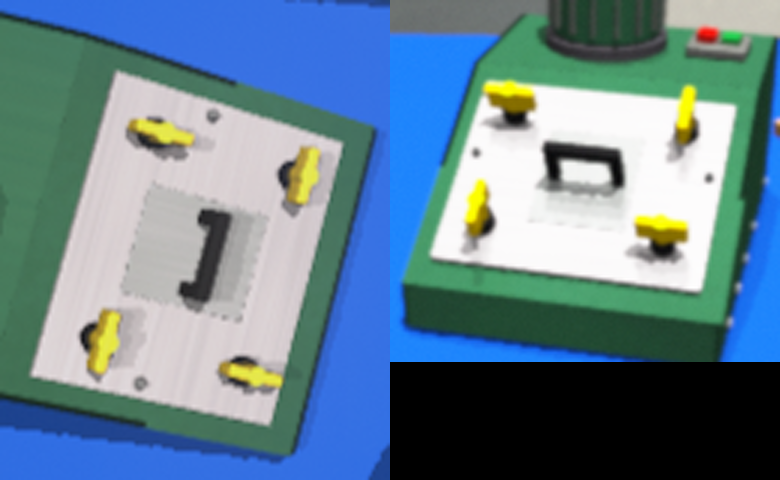

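Picture 11: both dowels show in their holes, the cover is flat, and in the top view all wings are at 89–92°. I'll hand it in.

```bash
python3 -c "
from workcell import workorder
print(workorder.finish_job())"
```

```text
the job is handed in; nothing more can be done
None
```

The cover is back on the hatch and all four knobs are tight. I handed the job in at about 34 s, with the arm well clear of everything.

- **Placing:** I lifted the cover by its handle and lowered it over both dowels. I pressed it onto the gasket at about 31 N and let go.
- **Tightening:** I turned A, C, B and D to about half travel, then A, C, B and D again to their stops. Each second turn was commanded about 2° past 90°, and the torque about the knob axis read 0.4–0.7 N m at the end.
- **Last checks:** The cameras show both dowels in their holes and the plate parallel to the hatch within about 0.1°. The plate's top is 6.2–6.4 mm above the gasket plane, against a nominal 6 mm. The top camera puts the wings at 90°, 89°, 92° and 91° (A to D).
- **Checks that disagreed:** My side-camera wing angles scattered from 82° to 108°. That view also sees the wings' sides, so I relied on the top view. The two cameras differed by 2–3 mm on the hatch position, so I used the dowel tip seen centred in the right hole and the contact force to place the cover.
- **Other items:** I planned the moves to stay clear of the glue, clamp and bit case, and no unexpected force showed, but I did not take a final picture of them.

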